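Click the mixer's speed dial over to the green mark

ROBOT

A 7-joint arm with a two-finger parallel gripper is mounted at the origin on a cart in front of the work surface, level with it; the furniture and walls round the work are solid. World frame = base frame: x ahead of the robot, y to its left, z up, the work surface at z = 0. Lengths are in m, angles in rad, forces in N, time in s.
With the tool pointing down it reaches from about 0.425 to 0.95 m from the base axis. Payload 16.7 kg.
Tool frame: the origin (TCP) lies at the very end of the fingers, on their centre line; the grasp point (between the pads) lies 19 mm behind it (arm.hold_point_z is the distance from the TCP to the grasp point, in m); z points along the fingers, y is the line along which they close (so a half turn about z gives the same grasp; the last joint's range is limited). The gripper opens to 94 mm and grips with 3 to 60 N. Pads are 16 mm wide; open, the fingers measure 119 mm over their backs; the gripper's body (75 mm by 177 mm) begins 78 mm behind the grasp point.
Start: joints at [-1.409, 0.426, 0.074, 1.606, -0.034, 1.111, -0.067], TCP at [0.206, 0.643, 0.205] pointing down, gripper open.
Joint ranges: [-2.85, 2.85], [-0.5, 2.14], [-1.23, 1.37], [0.21, 2.46], [-1.02, 4.16], [0.16, 2.05], [-2.73, 2.73]. Speed limits (rad/s): [1.89, 1.89, 2.39, 2.39, 3.01, 3.01, 3.01].

INTERFACE

Orientations are given as a unit quaternion [x, y, z, w].
In Python, from rig import readout, get_image, camera_info, hand_in, arm gives the robot as it stands.
- The arm moves only by the tool move_arm, never from a script. Its argument "moves" is a list of rows, each a list of 4 numbers: the shift along the tool's x, y, z in m, then the turn about the tool's z in degrees. In form: [[dx, dy, dz, turn], ...]. A call has exactly 8 rows; each row shifts and turns the commanded pose from where the row before left it, along the tool's axes as they then stand; what a row does not reach is not made up. A row lasts 1/8 s, in which the tool goes at most 62.5 mm and 10.7 degrees, less where a joint would pass 70% of its speed; a pose out of reach is approached as far as the arm can. A call is refused whole if a number of a shift passes 0.0625 or a number of a turn 10.7, either way. A call with a gripper value outside its range is refused whole. "jaw" is the closure in counts, from 0 (fully open) to 255 (shut), set as the call begins (left out, the last holds). The fingers move at their own pace and stop on an object; "grip_force" is the grip in N (left out, the last holds). Time passes only in rows, so rows that do not move let the fingers close, or fill a call up. It gives the time, the measured TCP pose, the force, the opening and the grip force at its end, in the units of the state.
- readout.state(): the state, without advancing time (a new reading comes with each control period).
- get_image(name): name is "scene" or "top" or "wrist"; returns the picture (480x640x3 uint8, red, green, blue); there is no depth.
- camera_info(name): a dict with "camera_matrix" (3x3 intrinsics, pixels), "R" (3x3) and "t" (3): a world point X has camera coordinates R X + t. Camera axes: x right, y down, z forward; pixel columns grow to the right and rows downward; lengths in m; the calibration is good to about 2 mm. A picture is of the moment at which its call begins: read the wrist's pose just before it. camera_info takes no time and is no camera call; for the wrist camera it gives the pose at the moment of the call.
- hand_in(): hands the job in; it is judged then, once.
The state is a dict: "clock": time; "q": joint angles; "qvel": joint speeds; "joint_torque": joint torques, N m; "ee_pos": TCP position; "tool_rot": TCP orientation; "contact_force": force on the tool from outside, world axes, zero at the start; "wrist_torque": the same for the moment, N m; "finger_gap": finger opening in m; "gripper_force": force on a finger pad.
Only numpy, scipy, OpenCV 4.12 (cv2) and the standard library are available. Lean on these libraries where they do the work, as an engineer would, in place of code of your own. Each camera call takes 0.05 s, during which the arm holds its last target. There are 200 camera calls.

TASK

The paint mixer's speed dial has to go one click over, to the green tab. Rest a fingertip lightly on the face of the big knurled dial and drag it round by friction until it clicks in with its white pointer at the green tab, neither the other way to the red tab nor on past the green one, then take the finger away. Press gently, and leave the tin, the tape roll and the brush where they are.

Things in the scene. Friction and masses are not known exactly. Their poses are not given: they have to be found in the camera images.
- regulator: Speed regulator of a paint mixer: a black and grey box 180 x 180 x 46 mm, fixed to the table. Origin: centre of its underside, on the dial's axis; z up. The dial's pointer starts along the box's -x axis; white ticks on the top show five detents 40 degrees apart about it.
- dial_face (a point): Centre of the dial's flat face, 78 mm above the table when not pressed. The dial is a round black rubber disc, 104 mm across, 24 mm thick, with a knurled rim, a finely ribbed face (flat within 1 mm) and a white pointer line from near the centre to the rim. Face friction with a fingertip is about 1.
- dial_hub: The hub that carries the dial and does not turn; origin at the centre of the dial's face, z up. Pressed down, dial and hub sink together on a spring: it begins to give at about 4 N and is fully down after 6 mm at about 10 N. Pushing on against that stop, the force rises fast; over 25 N is too rough.
- dial (a joint): Angle of the dial about the vertical, rad, counterclockwise seen from above; 0 at the start; stops at +-1.6. A detent every 0.698 rad (40 degrees): the dial is drawn into the nearest one and springs back if let go before half way (0.35), on if well past it; near half way it can balance. The hump between takes about 0.08 N m (2.3 N at 35 mm out); let go, it settles within 0.03 rad of a detent.
- dial_pointer (a point): A point that turns with the dial, on the line of the white pointer, 68 mm from the axis and level with the dial's face (the line itself ends at the rim, 52 mm out). It lies above a tab when the pointer is at that tab.
- green_tab: Green round tab, 16 mm across, 4 mm thick, fixed on top of the box 68 mm from the dial's axis, one detent from the start on one side or the other (it changes). Origin: centre of its underside, 46 mm above the table.
- red_tab: Red tab of the same size, one detent from the start on the other side. Origin as for the green one.
- tin: Small round paint tin with a red label, 71 mm across, 71 mm tall, loose beside the box, not to be moved. Origin: centre of its underside.
- tape: Roll of blue tape lying flat, 92 mm across, 30 mm high, loose on the other side of the box, not to be moved. Origin: centre of its underside.
- brush: Paint brush with an orange handle, 225 x 42 x 17 mm, lying loose behind the box, not to be moved. Origin: centre of its underside.

How it is judged:
On the way, in this order (a step that is already met when the one before it is completed fails the run):
1. the fingers press on the dial (contact force between the fingers and dial_hub above 1 N and not (horizontal distance between dial_pointer and green_tab below 0.03 m)), for 0.1 s.
2. the dial has gone over to the green tab (horizontal distance between dial_pointer and green_tab below 0.01 m), for 0.2 s.
At the end, for the whole second after the job is handed in: The pointer's line lies within 6 mm of the middle of the green tab (68 mm from the axis; about 5 degrees) and the dial is at rest (horizontal distance between dial_pointer and green_tab below 0.006 m and velocity of joint dial between -0.05 and 0.05 rad/s); the robot touches nothing.
It fails at once if the dial is pressed with more than 25 N (contact force between the fingers and dial_hub above 25 N).
It fails at once if the dial is turned to the red tab (horizontal distance between dial_pointer and red_tab below 0.02 m).
It fails at once if the dial is turned more than half a click past the green tab (value of joint dial above 1.047 rad or value of joint dial below -1.047 rad).
It fails at once if the tin, the tape roll or the brush is lifted or moved more than 15 mm (distance of any of tin, tape, brush from where it was at the start of the episode above 0.015 m).
It also fails if it takes over 38 s, if anything falls off the work surface, if the arm or the gripper's body presses on something with over 40 N, if the wrist force passes 120 N, or if a joint passes its speed limit or range.

## Working session

There is one attempt and no reset: what is moved stays moved. The work goes in short steps, Python scripts to look and compute and a tool call to move; the robot and the scene stay as the last step left them, time stands still between calls to the robot, and variables do not carry over. Pictures are saved under pics/ and viewed, at most 10 in all, crops included, and the job is handed in when it is done.

Besides the shell and the picture viewer there is one more tool, called as name(argument=value, ...) on one line, values as JSON. move_arm: Moves the arm, as the interface text tells. Its arguments: {"type":"object","properties":{"moves":{"type":"array","items":{"type":"array","items":{"type":"number"}}},"jaw":{"type":"number"},"grip_force":{"type":"number"}},"required":["moves"]}

```bash
mkdir -p pics
python3 - <<'E'
from rig import readout,get_image,camera_info
import cv2
s=readout.state();print(s)
for n in("top","scene"):
    cv2.imwrite(f"pics/{n}0.png",get_image(n)[:,:,::-1]);c=camera_info(n);print(n,c)
E
```

```text
{'clock': 0.0, 'q': array([-1.40949578,  0.42676049,  0.07387953,  1.60661355, -0.03410175,
        1.11078823, -0.06712604]), 'qvel': array([-0.00100777,  0.00068359,  0.00194112, -0.00020196, -0.0013921 ,
       -0.00011795, -0.00062804]), 'joint_torque': array([-2.04691778e-04, -9.35823083e+01,  3.66677016e+00, -4.54213858e+01,
       -4.88717202e-02,  1.98779820e-02,  7.48385401e-05]), 'ee_pos': array([0.2063414 , 0.64222408, 0.20475458]), 'tool_rot': array([ 1.54817403e-01,  9.87942885e-01, -6.52951382e-04, -4.69553506e-05]), 'contact_force': array([ 0.0635472 , -0.2511259 , -1.51728957]), 'wrist_torque': array([ 0.03038986,  0.00431124, -0.01995167]), 'gripper_force': 0.0, 'finger_gap': 0.09406586157196727}
top {'camera_matrix': array([[479.38776142,   0.        , 315.49918909],
       [  0.        , 479.38776142, 242.73051175],
       [  0.        ,   0.        ,   1.        ]]), 'R': array([[ 2.99146487e-02, -9.99550386e-01,  2.03459942e-03],
       [-9.96184136e-01, -2.99807450e-02, -8.19653687e-02],
       [ 8.19895148e-02,  4.25129551e-04, -9.96633101e-01]]), 't': array([0.01456483, 0.60413941, 1.01410315])}
scene {'camera_matrix': array([[495.9816557 ,   0.        , 314.93096597],
       [  0.        , 495.9816557 , 235.44247032],
       [  0.        ,   0.        ,   1.        ]]), 'R': array([[ 0.85202732, -0.52346116, -0.00615351],
       [-0.24095174, -0.38170268, -0.8923258 ],
       [ 0.46474909,  0.76176865, -0.45134998]]), 't': array([-0.46784065,  0.23014444,  0.59219906])}
```

View pics/top0.png

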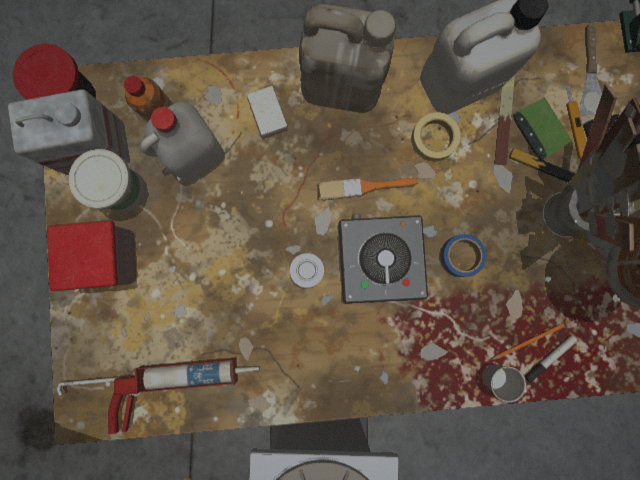

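View pics/scene0.png

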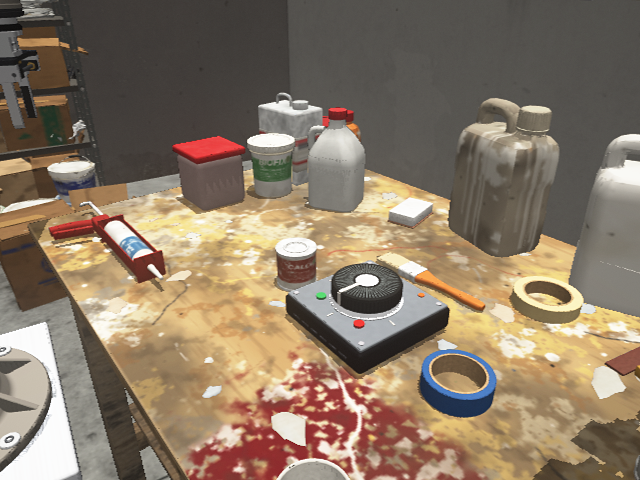

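The pictures show the dial centred near top-view px (386,258) and the pointer towards the robot (388,283). The green tab is at (365,285), on the +y side, and the red tab at (406,282). So the dial must turn clockwise, to -0.698 rad.

```bash
cat > h.py <<'E'
import numpy as np
from rig import readout,get_image,camera_info
from scipy.spatial.transform import Rotation as Ro
def ray(n,px,z,c=None):
    c=c or camera_info(n);d=c["R"].T@np.linalg.inv(c["camera_matrix"])@[*px,1];o=-c["R"].T@c["t"]
    return o+d*(z-o[2])/d[2]
E
python3 - <<'E'
from h import *
import cv2
im=cv2.imread("pics/top0.png")
print("c",ray("top",(386,258),.078),"scene c",ray("scene",(367,281),.08))
h=cv2.cvtColor(im,cv2.COLOR_BGR2HSV)[270:300,350:420]
P={}
for n,m in(("g",cv2.inRange(h,(45,100,60),(80,255,255))),("r",cv2.inRange(h,(0,150,80),(6,255,255))|cv2.inRange(h,(174,150,80),(180,255,255)))):
    v,u=np.nonzero(m);P[n]=ray("top",(u.mean()+350,v.mean()+270),.05);print(n,len(u),P[n])
# axis from tabs: 80 deg apart at r=.068, axis on the +x side
m=(P["g"]+P["r"])/2;d=P["g"]-P["r"];print(np.linalg.norm(d),"(87.4mm)")
n=np.array([d[1],-d[0],0])/np.linalg.norm(d)
print("axis",m+n*.068*np.cos(np.radians(40)),"yaw of box x",np.degrees(np.arctan2(n[1],n[0])))
s=readout.state();print(Ro.from_quat(s["tool_rot"]).as_matrix().round(3))
E
```

```text
c [ 0.57199351 -0.11281204  0.078     ] scene c [ 0.5672336  -0.11780805  0.08      ]
g 35 [ 0.51686661 -0.07240604  0.05      ]
r 35 [ 0.52420271 -0.1596239   0.05      ]
0.08752583765276266 (87.4mm)
axis [ 0.57244239 -0.11164889  0.05      ] yaw of box x 4.807964353206853
[[-0.952  0.306 -0.   ]
 [ 0.306  0.952 -0.001]
 [-0.    -0.001 -1.   ]]
```

move_arm(moves=[[-0.02, -0.02, 0, 0], [-0.035, -0.035, 0, 0], [-0.035, -0.035, 0, 0], [-0.035, -0.035, 0, 0], [-0.035, -0.035, 0, 0], [-0.035, -0.035, 0, 0], [-0.035, -0.035, 0, 0], [-0.035, -0.035, 0, 0]], jaw=255)

```text
clock: 1.1
ee_pos: [0.3781, 0.3076, 0.2054]
tool_rot: [0.155, 0.988, -0.0, -0.0]
contact_force: [1.1, 0.2, 0.6]
finger_gap: 0.0175
gripper_force: 0.0
```

move_arm(moves=[[-0.035, -0.035, 0, 0], [-0.035, -0.035, 0, 0], [-0.035, -0.035, 0.01, 0], [-0.035, -0.035, 0.01, 0], [-0.035, -0.035, 0.01, 0], [-0.035, -0.035, 0.01, 0], [-0.035, -0.035, 0.01, 0], [-0.03, -0.03, 0.01, 0]])

```text
clock: 2.1
ee_pos: [0.5559, -0.0384, 0.145]
tool_rot: [0.155, 0.988, -0.0, -0.0]
contact_force: [0.3, 0.9, -0.1]
finger_gap: 0.0005
gripper_force: 0.0
```

```bash
cat >> h.py <<'E'
def go(target):
    s=readout.state();M=Ro.from_quat(s["tool_rot"]).as_matrix()
    print(s["clock"],s["ee_pos"].round(4),"F",s["contact_force"].round(2),"gap",s["finger_gap"]);print(M.round(3))
    print("tool shift",(M.T@(np.array(target)-s["ee_pos"])).round(4))
E
python3 -c "
from h import *
go([.6072,-.1233,.12])"
```

```text
2.1 [ 0.5559 -0.0384  0.145 ] F [ 0.28  0.85 -0.12] gap 0.0005299331095447123
[[-0.952  0.306 -0.   ]
 [ 0.306  0.952 -0.   ]
 [ 0.    -0.    -1.   ]]
tool shift [-0.0748 -0.0651  0.025 ]
```

move_arm(moves=[[-0.025, -0.022, 0, 0], [-0.025, -0.022, 0.01, 0], [-0.025, -0.021, 0.01, 0], [0, 0, 0.01, 0], [0, 0, 0.01, 0], [0, 0, 0.01, 0], [0, 0, 0.005, 0], [0, 0, 0, 0]])

```text
clock: 3.1
ee_pos: [0.6067, -0.1211, 0.0903]
tool_rot: [0.155, 0.988, -0.0, -0.0]
contact_force: [0.3, -0.5, 0.4]
finger_gap: 0.0007
gripper_force: 0.0
```

```bash
python3 -c "
from h import *
import cv2
go([.6072,-.1233,.078])
a=get_image('wrist')[:,:,::-1];b=get_image('scene')[180:420,200:520,::-1]
cv2.imwrite('pics/s1.png',cv2.resize(b,None,fx=2,fy=2));cv2.imwrite('pics/w1.png',a)"
```

```text
3.1 [ 0.6067 -0.1211  0.0903] F [ 0.25 -0.48  0.45] gap 0.0007451574790932893
[[-0.952  0.305 -0.   ]
 [ 0.305  0.952  0.   ]
 [ 0.    -0.    -1.   ]]
tool shift [-0.0011 -0.002   0.0123]
```

View pics/s1.png

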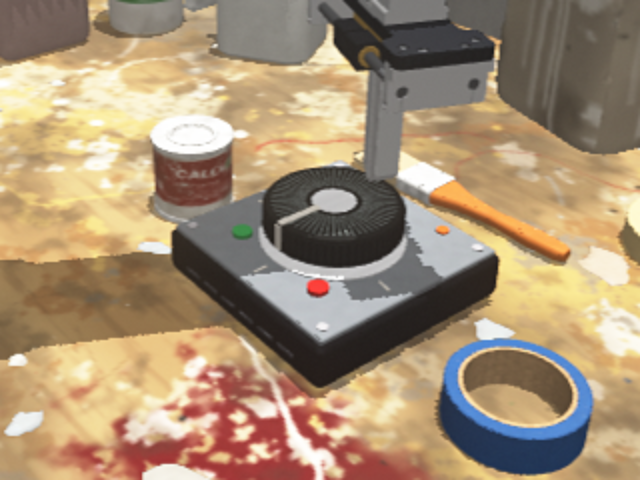

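View pics/w1.png

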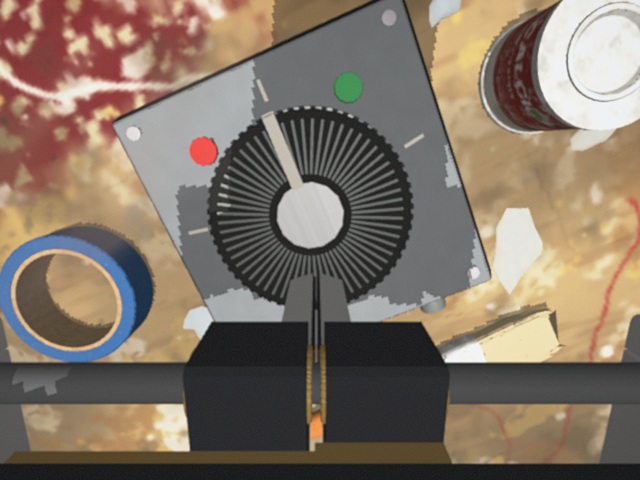

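The scene view shows the closed fingertips just above the far part of the face, clear of the brush. The wrist view has the dial centre at (311,215) and the fingertips near (317,280), radially aligned. I'll press down next.

move_arm(moves=[[0, -0.001, 0.004, 0], [0, 0, 0.004, 0], [0, 0, 0.002, 0], [0, 0, 0.001, 0], [0, 0, 0.001, 0], [0, 0, 0.001, 0], [0, 0, 0.001, 0], [0, 0, 0, 0]])

```text
clock: 4.2
ee_pos: [0.6067, -0.1225, 0.0767]
tool_rot: [0.155, 0.988, 0.0, 0.0]
contact_force: [-1.5, 0.1, 5.6]
finger_gap: 0.0002
gripper_force: 2.7
```

move_arm(moves=[[0, 0, 0.001, 0], [0.0001, -0.0032, 0, 5], [0.0001, -0.0032, 0, 5], [0.0001, -0.0032, 0, 5], [0.0001, -0.0032, 0, 5], [0.0001, -0.0032, 0, 5], [0.0001, -0.0032, 0, 5], [0, 0, 0, 0]])

```text
clock: 5.2
ee_pos: [0.5967, -0.1391, 0.0759]
tool_rot: [0.406, 0.914, -0.0, 0.0]
contact_force: [0.5, -2.6, 6.8]
finger_gap: 0.0007
gripper_force: 3.2
```

```bash
python3 -c "
from h import *
import cv2
go([.572,-.112,.076])
a=get_image('wrist')[:,:,::-1]
cv2.imwrite('pics/w2.png',a)"
```

```text
5.2 [ 0.5967 -0.1391  0.0759] F [ 0.46 -2.58  6.76] gap 0.0006743662768748113
[[-0.67   0.742  0.001]
 [ 0.742  0.67  -0.001]
 [-0.001  0.    -1.   ]]
tool shift [ 0.0367 -0.0002 -0.0002]
```

View pics/w2.png

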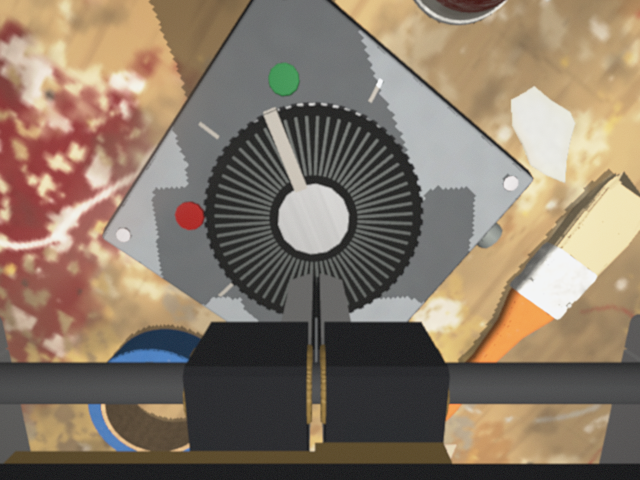

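The dial followed without slipping: the pointer tip is at (270,112) and the green tab at (284,79) about the centre (313,218). That leaves about 10°, so I'll finish the turn and then lift.

move_arm(moves=[[0.0001, -0.0032, 0, 5], [0.0001, -0.0032, 0, 5], [0, 0, 0, 0], [0, 0, 0, 0], [0, 0, -0.001, 0], [0, 0, -0.003, 0], [0, 0, -0.01, 0], [0, 0, -0.02, 0]])

```text
clock: 6.25
ee_pos: [0.591, -0.1423, 0.11]
tool_rot: [0.483, 0.875, -0.0, -0.001]
contact_force: [-0.2, 0.9, 0.8]
finger_gap: 0.0005
gripper_force: 0.0
```

move_arm(moves=[[0, 0, -0.02, 0], [0, 0, -0.02, 0], [0, 0, -0.02, 0], [0, 0, 0, 0], [0, 0, 0, 0], [0, 0, 0, 0], [0, 0, 0, 0], [0, 0, 0, 0]])

```text
clock: 7.25
ee_pos: [0.5913, -0.1425, 0.1692]
tool_rot: [0.483, 0.875, -0.0, -0.0]
contact_force: [0.4, 0.2, 0.8]
finger_gap: 0.0003
gripper_force: 0.0
```

```bash
python3 -c "
from h import *
import cv2
go([.572,-.112,.076])
a=get_image('wrist')[:,:,::-1]
cv2.imwrite('pics/w3.png',a)"
```

```text
7.25 [ 0.5913 -0.1425  0.1692] F [0.37 0.17 0.75] gap 0.00029718256611198645
[[-0.533  0.846 -0.   ]
 [ 0.846  0.533 -0.   ]
 [ 0.    -0.    -1.   ]]
tool shift [ 0.0361 -0.      0.0932]
```

View pics/w3.png

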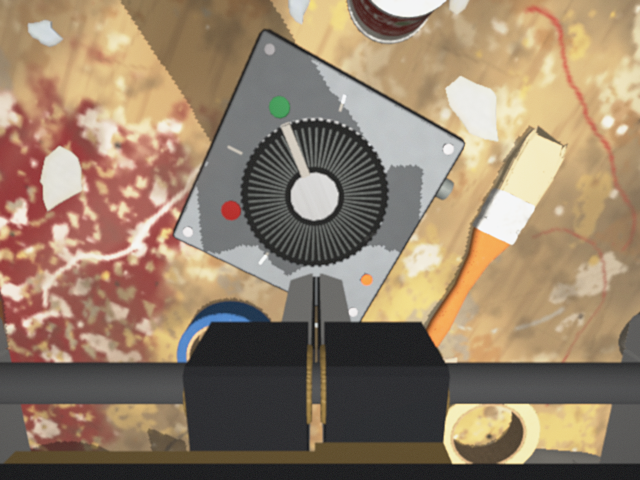

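The pointer tip at (288,126) and the green tab at (279,107) are in line from the centre (315,196), to within about 1°. The finger is well clear of the dial.

```bash
python3 -c "
from rig import hand_in
print(hand_in())"
```

```text
the job is handed in; nothing more can be done
None
```

I turned the dial one click to the green tab, with the pointer within about 1° of the tab in the last picture. The press read about 7 N, the finger is clear of the dial, the tin, tape and brush were not touched, and the job is handed in.

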